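# Centre-punch the two drilling marks of a mounting bracket

## Robot

A 6-joint arm with a two-finger parallel gripper is mounted at the origin on the work surface. World frame = base frame: x ahead of the robot, y to its left, z up, the work surface at z = 0. Lengths are in mm, angles in rad, forces in N, time in s.
With the tool pointing down it reaches from about 400 to 925 mm from the base axis. Payload 12.5 kg.
Tool frame: the origin (TCP) lies on the front face of the gripper's body, between the roots of the fingers; the fingertips stand 78 mm ahead of it and the grasp point (between the pads) lies 59 mm ahead of it (env.nose_length is the distance from the TCP to the fingertips, in mm); z points along the fingers, y is the line along which they close (so a half turn about z gives the same grasp; the last joint's range is limited). The gripper opens to 95 mm and grips with 3 to 60 N. Pads are 20 mm wide; open, the fingers measure 119 mm over their backs; the gripper's body (75 mm by 180 mm) begins 59 mm behind the grasp point.
Start: joints at [1.217, 0.491, 1.559, -0, 1.092, -0.106], TCP at [153.274, 605.925, 292.261] pointing down, gripper open.
Joint ranges: [-3.1, 3.1], [-0.84, 2.19], [0.05, 2.79], [-1.13, 4.28], [0.06, 2.93], [-2.69, 2.69]. Speed limits (rad/s): [2.22, 2.22, 2.79, 3.14, 3.14, 3.14].

## Interface

Orientations are given as [roll, pitch, yaw] about the fixed x, y, z axes, in that order (R = Rz(yaw) Ry(pitch) Rx(roll)).
In Python, from cell import env gives the robot as it stands.
- The arm moves only by the tool jog_arm, never from a script. Its argument "motion" is a list of rows, each a list of 7 numbers: the turn, a rotation vector about the tool's x, y, z in degrees, then the shift along the tool's x, y, z in mm, then the finger opening in mm, from 0 to 95.1. In form: [[wx, wy, wz, x, y, z, hand], ...]. A call has 1 to 10 rows; each row shifts and turns the commanded pose from where the row before left it, along the tool's axes as they then stand; what a row does not reach is not made up. A row lasts 1/8 s, in which the tool goes at most 62.5 mm and 10.7 degrees, less where a joint would pass 70% of its speed; a pose out of reach is approached as far as the arm can. A call is refused whole if a number of a shift passes 62.5 or a number of a turn 10.7, either way. A call with a gripper value outside its range is refused whole. The fingers move at their own pace and stop on an object; the grip force is fixed at half the most. Time passes only in rows, so rows that do not move let the fingers close. It gives the time, the measured TCP pose, the force, the opening and the grip force at its end, in the units of the state.
- env.state(): the state, without advancing time (a new reading comes with each control period).
- env.read_camera(name): name is "scene" or "top"; returns a dict with "color" (480x640x3 uint8, red, green, blue), "z_map" (480x640 float32, mm along the optical axis (not along the pixel's ray), 0 where there is no reading), "camera_matrix" (3x3 intrinsics, pixels), "world_to_cam" (4x4, takes a point from world to camera coordinates). Camera axes: x right, y up, looking along -z (the intrinsics and any distortion apply to the point x, -y, -z); pixel columns grow to the right and rows downward; lengths in mm; the calibration is good to about 2 mm. A picture is of the moment at which its call begins.
- env.job_done(): hands the job in; it is judged then, once.
Trained networks look in the newest picture that a camera, given by its name, has taken for a name from the list of things; names that differ only in an ending like _2 or _b are one class to them, and where a whole thing is asked for, a point or a joint stands for the part that bears it (a point fixed in the world has none). Each returns a list of dicts, best first, with "score" (0 to 1); they miss things now and then, are a little off and sometimes report something else, mostly with a low value. They report only what shows in the picture. A call takes as long as a camera call.
- env.recognise(camera, thing): "location" ([column, row] in pixels, amid what is visible of it).
The state is a dict: "t": time; "joints": joint angles; "qvel": joint speeds; "tau": joint torques, N m; "eef_pos": TCP position; "tcp_rot": TCP orientation; "ft_force": force on the tool from outside, world axes, zero at the start; "moment": the same for the moment, N m; "opening": opening from 0.0 (shut) to 1.0 (fully open); "grip_force": force on a finger pad.
Only numpy, scipy, OpenCV 4.12 (cv2) and the standard library are available. Lean on these libraries where they do the work, as an engineer would, in place of code of your own. Each camera call takes 0.05 s, during which the arm holds its last target. There are 200 camera calls.

## Task

Take the spanner off the bracket and lay it flat in the blue tray. Then take the automatic punch from the rack and, holding it upright, press it straight down until it snaps through, first on the centre of the yellow-ringed cross and then on the blue-ringed one; do not snap it anywhere else. Hang the punch back in the same rack hole, set both tools down rather than dropping them, and leave the other tools, the can and the jar where they are.

Things in the scene. Friction and masses are not known exactly. Their poses are not given: they have to be found in the camera images.
- punch: Automatic centre punch, brass, hanging upright by its steel collar in one hole of the rack. Origin on its axis at the underside of the collar (collar 34 mm across, z 0 to 6 mm); z up along its axis. Above: round brass grip with dark rings, 22 mm across, z 6 to 72 mm, red cap to z 80 mm. Below: barrel 18 mm across down to z -50 mm, tapering to 12 mm at z -60 mm, then the steel plunger down to its tip at z -78 mm. 158 mm long in all, about 0.27 kg.
- punch_tip (a point): The tip of the punch's plunger, 78 mm below the collar's underside when not pressed; it goes up into the barrel as the punch is pressed.
- plunger (a joint): How far the plunger is pushed into the punch: 0 to 0.010 m (hard stop). Its spring needs about 3.5 N to begin and 14 N at 6 mm; past that it trips and snaps through to the stop, the force falling to 4 N at 10 mm. Counted as tripped past 8.5 mm. It springs back by itself when lifted.
- rack: Fixed blue tool rack: a level plate 70 mm (x) by 210 mm (y), 8 mm thick, its top 90 mm above the table, on two end legs. Three through holes 26 mm across on its y axis, at y = -65, 0 and 65 mm, each with one upright tool hanging by a 34 mm collar that rests on the plate; which tool hangs where varies. Origin under its centre at table height. It may stand left or right of the bracket.
- bracket: Fixed aluminium mounting bracket, a channel 200 mm long (x) and 112 mm wide (y). Floor 12 mm thick, its upper face at z 12 mm; two side cheeks 10 mm thick (46 to 56 mm either side of the middle), tops at z 62 mm; an end wall between them at x -90 to -100 mm, top at z 122 mm; the +x end is open. Origin under its centre at table height.
- mark_yellow: The black scribed cross ringed in yellow (ring 35 mm across) on the bracket's floor; origin at the cross's centre, on the floor's upper face, z up. First mark to punch.
- mark_blue: The black scribed cross ringed in blue (ring 35 mm across) on the bracket's floor; origin at the cross's centre, on the floor's upper face, z up. Second mark to punch. Either mark may be the one nearer the end wall.
- spanner: Loose dark steel combination spanner 160 mm long (x), 0.20 kg, lying flat on the bracket's floor between the cheeks, over the marks, roughly along the channel. Origin at mid-length on its underside; flat shank 16 mm wide (y) and 10 mm thick in the middle; ring end 34 mm wide at -x, open end 38 mm wide at +x, both 12 mm thick.
- spanner_ring (a point): Centre of the spanner's ring end, at x -63 mm from its origin, z 6 mm.
- spanner_tip (a point): Mouth of the spanner's open end, at x 70 mm from its origin, z 6 mm.
- tray: Fixed blue open tray, 140 mm (x) by 240 mm (y) outside, 28 mm high, walls and floor 5 mm thick. Origin under its centre at table height. It stands on the other side of the bracket from the rack.
- screwdriver: Bystander in the rack: blue-handled screwdriver hanging by its collar (same collar as the punch, origin at the collar's underside), handle 24 mm across, top 74 mm above its origin, blade reaching 70 mm below.
- chisel: Bystander in the rack: green-handled chisel hanging by its collar (same collar as the punch, origin at the collar's underside), handle 23 mm across, top 69 mm above its origin, blade reaching 70 mm below.
- spray_can: Bystander: standing red spray can, 54 mm across and 150 mm tall, between the robot and the bracket. Origin under its centre.
- jar: Bystander: standing amber glass jar with a black cap, 64 mm across and 85 mm tall, beyond the bracket as seen from the robot. Origin under its centre.

How it is judged (in metres and radians):
On the way, in this order (a step that is already met when the one before it is completed fails the run):
1. the spanner lies flat inside the tray, let go (x of spanner_ring in the frame of tray between -0.068 and 0.068 m and y of spanner_ring in the frame of tray between -0.118 and 0.118 m and z of each of spanner_ring, spanner_tip in the frame of tray below 0.024 m and x of spanner_tip in the frame of tray between -0.068 and 0.068 m and y of spanner_tip in the frame of tray between -0.118 and 0.118 m and contact force between spanner and the fingers below 0.1 N), for 0.2 s.
2. the upright punch trips with its tip on the yellow-ringed cross (within 5 mm) (value of joint plunger above 0.0085 m and horizontal distance between punch_tip and mark_yellow below 0.005 m and distance between punch_tip and mark_yellow below 0.01 m and angle between punch's own z axis and vertical below 0.14 rad), for 0.02 s.
3. the upright punch trips with its tip on the blue-ringed cross (within 5 mm) (value of joint plunger above 0.0085 m and horizontal distance between punch_tip and mark_blue below 0.005 m and distance between punch_tip and mark_blue below 0.01 m and angle between punch's own z axis and vertical below 0.14 rad), for 0.02 s.
At the end, for the whole second after the job is handed in: Spanner at rest flat inside the tray (both ends within its walls, below 24 mm); punch hanging at rest, upright within 7 degrees, in its own rack hole (within 15 mm), plunger out; screwdriver, chisel, can and jar upright within 30 mm of where they were (all of step 1 and distance of punch from where it was at the start of the episode below 0.015 m and angle between punch's own z axis and vertical below 0.12 rad and linear speed of each of punch, spanner below 0.02 m/s and value of joint plunger below 0.002 m and distance of each of screwdriver, chisel, spray_can, jar from where it was at the start of the episode below 0.03 m and angle between each of screwdriver, chisel, spray_can, jar's own z axis and vertical below 0.15 rad); the robot touches nothing.
It fails at once if the punch is tripped away from the marks (more than 8 mm from both) (value of joint plunger above 0.0085 m and distance between punch_tip and mark_yellow above 0.008 m and distance between punch_tip and mark_blue above 0.008 m).
It fails at once if the spanner is dropped (falls freely faster than 0.9 m/s) (linear speed of spanner above 0.9 m/s and contact force between spanner and anything else below 0.05 N).
It fails at once if the punch is dropped (falls freely faster than 0.9 m/s) (linear speed of punch above 0.9 m/s and contact force between punch and anything else below 0.05 N).
It fails at once if the screwdriver, chisel, can or jar is knocked over or pushed away (distance of any of screwdriver, chisel, spray_can, jar from where it was at the start of the episode above 0.05 m or angle between any of screwdriver, chisel, spray_can, jar's own z axis and vertical above 0.5 rad).
It also fails if it takes over 72 s, if anything falls off the work surface, if the arm or the gripper's body presses on something with over 40 N, if the wrist force passes 120 N, or if a joint passes its speed limit or range.

## Working session

There is one attempt and no reset: what is moved stays moved. The work goes in short steps, Python scripts to look and compute and a tool call to move; the robot and the scene stay as the last step left them, time stands still between calls to the robot, and variables do not carry over. Pictures are saved under pics/ and viewed, at most 10 in all, crops included, and the job is handed in when it is done.

Besides the shell and the picture viewer there is one more tool, called after "Emit:" as name(argument=value, ...), one argument or row to a line, values as JSON. jog_arm: Moves the arm, as the interface text tells. Its arguments: {"type":"object","properties":{"motion":{"type":"array"}},"required":["motion"]}

```bash
mkdir -p pics
cat > h.py <<'E'
from cell import env
import numpy as np, cv2
def cam(n):
    c=env.read_camera(n); return c
def pt(c,u,v,r=2):
    K=c["camera_matrix"];z=c["z_map"][int(v)-r:int(v)+r+1,int(u)-r:int(u)+r+1];z=np.median(z[z>0])
    p=np.array([(u-K[0,2])/K[0,0]*z,-(v-K[1,2])/K[1,1]*z,-z,1]);return (np.linalg.inv(c["world_to_cam"])@p)[:3]
def ray(c,u,v,h):
    K=c["camera_matrix"];M=np.linalg.inv(c["world_to_cam"]);d=M[:3,:3]@np.array([(u-K[0,2])/K[0,0],-(v-K[1,2])/K[1,1],-1]);o=M[:3,3]
    return o+d*(h-o[2])/d[2]
def proj(c,p):
    q=c["world_to_cam"]@np.append(p,1);K=c["camera_matrix"];return np.array([K[0,0]*q[0]/-q[2]+K[0,2],K[1,1]*-q[1]/-q[2]+K[1,2]])
def cloud(c):
    K=c["camera_matrix"];z=c["z_map"];v,u=np.mgrid[:480,:640]
    P=np.stack([(u-K[0,2])/K[0,0]*z,-(v-K[1,2])/K[1,1]*z,-z,np.ones_like(z)],-1);return (P@np.linalg.inv(c["world_to_cam"]).T)[...,:3]
def save(c,n): cv2.imwrite("pics/"+n,c["color"][...,::-1])
E
python3 - <<'E'
from h import *
np.set_printoptions(precision=1,suppress=True)
for n in("top","scene"):
    c=cam(n);save(c,n+"0.png");print(n,c["camera_matrix"].tolist(),np.linalg.inv(c["world_to_cam"])[:3])
    for t in "punch punch_tip rack bracket mark_yellow mark_blue spanner spanner_ring spanner_tip tray screwdriver chisel spray_can jar".split():
        for r in env.recognise(n,t)[:2]:
            try:print(t,r["score"],r["location"],pt(c,*r["location"]))
            except Exception as e:print(t,r,e)
E
```

```text
top [[554.865141718027, 0.0, 311.0253560786679], [0.0, 554.865141718027, 227.79664179509984], [0.0, 0.0, 1.0]] [[   0.     1.    -0.2  371.9]
 [  -1.     0.    -0.    14.7]
 [  -0.     0.2    1.  1264.4]]
punch 0.72 [147.6, 263.6] [492.3 359.5 144. ]
rack 0.71 [190.4, 274.9] [474.2 283.7  90. ]
bracket 0.74 [326.1, 217.8] [610.6  -5.5  22.6]
bracket 0.62 [466.8, 284.2] [ 461.6 -323.     5.1]
mark_yellow 0.45 [322.6, 240.0] [561.    2.4  12.6]
mark_yellow 0.43 [330.0, 218.4] [611.  -14.6  13.7]
spanner 0.85 [323.4, 212.6] [622.8   0.6  22.3]
spanner_ring 0.65 [324.2, 214.8] [617.6  -1.2  22.8]
spanner_tip 0.63 [322.6, 210.4] [627.8   2.4  23. ]
tray 0.57 [468.0, 284.9] [ 460.1 -325.6    5. ]
screwdriver 0.79 [210.7, 271.4] [476.  229.1 150.6]
chisel 0.55 [188.9, 275.2] [473.5 286.7  90.7]
chisel 0.54 [177.0, 265.5] [487.2 296.1 156.9]
spray_can 0.79 [295.6, 325.9] [368.4  57.3 149.7]
spray_can 0.33 [328.4, 215.4] [617.9 -11.   14.2]
jar 0.87 [386.7, 139.8] [ 774.9 -139.2   84.2]
scene [[500.1667449662607, 0.0, 320.53068358261294], [0.0, 500.1667449662607, 234.13042948647072], [0.0, 0.0, 1.0]] [[  -0.2   -0.8    0.5 1084.8]
 [   1.    -0.2    0.1  104.7]
 [   0.     0.5    0.9  967.2]]
punch 0.84 [516.3, 218.2] [506.2 370.3 132.8]
rack 0.85 [476.6, 223.0] [507.  305.2  90.1]
rack 0.45 [205.0, 173.2] [ 461.2 -311.7    3.7]
bracket 0.8 [319.4, 239.4] [575.3  -7.7   9.5]
mark_yellow 0.74 [318.2, 260.0] [628.3   2.   17.3]
mark_yellow 0.42 [321.7, 237.0] [568.7  -4.1  10.2]
mark_blue 0.39 [329.8, 270.8] [647.8  31.5  18.5]
spanner 0.91 [315.7, 259.0] [624.5  -4.3  11.6]
spanner_ring 0.61 [319.5, 254.9] [616.9   2.2  19.3]
spanner_tip 0.85 [320.0, 259.4] [627.1   5.7  19.5]
tray 0.72 [202.0, 172.8] [ 460.6 -319.7    2. ]
screwdriver 0.91 [451.8, 200.0] [491.2 243.5 130.4]
chisel 0.86 [483.7, 211.3] [499.4 308.9 124.9]
spray_can 0.65 [367.3, 151.9] [398.5  56.2 114.4]
jar 0.83 [228.7, 311.2] [ 801.4 -128.8   82.6]
```

Run:
```python
import cv2
a=cv2.imread("pics/top0.png");s=cv2.imread("pics/scene0.png")
cv2.imwrite("pics/top0c.png",cv2.resize(a[100:400,110:510],(800,600)));cv2.imwrite("pics/scene0c.png",cv2.resize(s[130:340,180:460],(800,600),interpolation=cv2.INTER_CUBIC))
```

```text
(no output)
```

View pics/top0c.png

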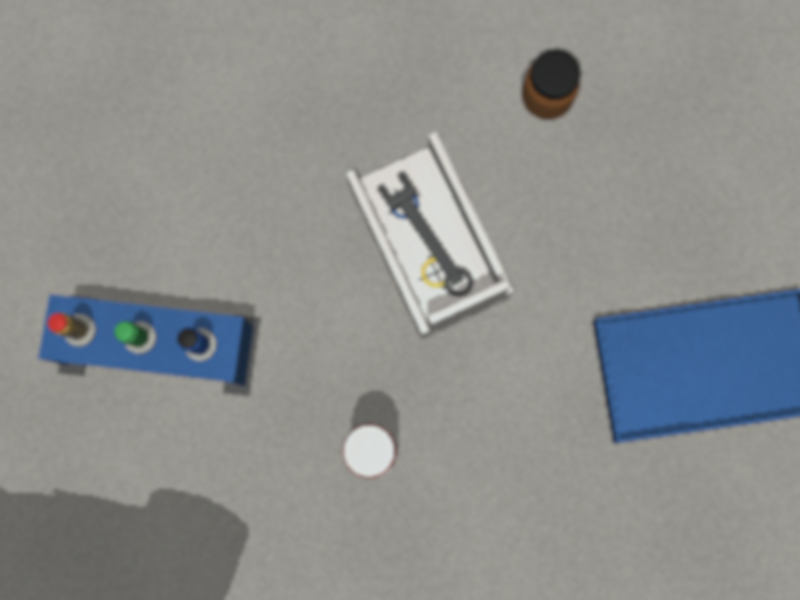

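View pics/scene0c.png

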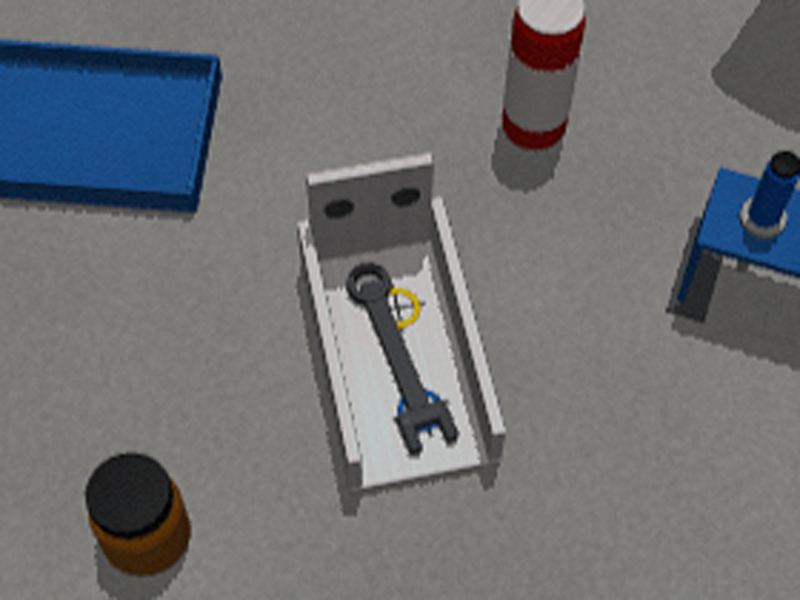

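The top view shows the rack left (punch, red cap, at px ~(139,261); chisel in the middle; screwdriver right), the bracket at centre with its end wall nearest the robot, and the tray on the right. The scene view confirms yellow is near the wall and blue is under the open end.

Run:
```python
from h import *
np.set_printoptions(precision=1,suppress=True)
for n in("top","scene"):
    c=cam(n);P=cloud(c);C=c["color"].astype(int);R,G,B=C[...,0],C[...,1],C[...,2]
    hsv=cv2.cvtColor(c["color"],cv2.COLOR_RGB2HSV);H,S,V=[hsv[...,i] for i in range(3)]
    X,Y,Z=P[...,0],P[...,1],P[...,2]
    br=(abs(X-610)<125)&(abs(Y)<90)
    def rect(m,name):
        q=P[m]; print(n,name,len(q),"med z",np.median(q[:,2]),"rect",cv2.minAreaRect(q[:,:2].astype(np.float32)),"mean",q.mean(0))
    rect(br&(Z>56)&(Z<66),"cheeks")
    rect(br&(Z>100)&(Z<130),"wall")
    rect(br&(V<90)&(Z>17)&(Z<30),"spanner")
    rect(br&(H>20)&(H<35)&(S>90)&(Z<30),"yellow")
    rect(br&(H>100)&(H<125)&(S>90)&(Z<30),"blue")
    rect((Y>180)&(Y<420)&(Z>84)&(Z<93)&(abs(X-480)<80),"rack")
    rect((Y>180)&(Y<420)&(Z>94)&(Z<100)&(abs(X-480)<80),"collars")
    rect((Y>180)&(Y<420)&((H<8)|(H>172))&(S>120)&(Z>140),"cap")
    rect((Y<-150)&(Z>20)&(Z<35)&(abs(X-460)<150),"trayrim")
    rect((Y<-150)&(Z>2)&(Z<9)&(S>100)&(abs(X-460)<150),"trayfloor")
    rect((X<440)&(abs(Y-60)<60)&(Z>140)&(Z<156),"can")
    rect((X>700)&(abs(Y+130)<60)&(Z>78)&(Z<90),"jar")
```

```text
top cheeks 782 med z 61.90191529763638 rect ((609.316162109375, -1.5697479248046875), (200.09060668945312, 112.72250366210938), 25.467777252197266) mean [608.   -0.9  61.7]
top wall 246 med z 121.36829915667352 rect ((523.115478515625, -41.419700622558594), (10.487263679504395, 91.1817626953125), 25.0350284576416) mean [522.5 -41.6 120. ]
top spanner 314 med z 22.962671429858005 rect ((609.2310791015625, 1.2776107788085938), (153.75082397460938, 31.331884384155273), 31.6814022064209) mean [616.7   3.6  23. ]
top yellow 39 med z 12.932362322842437 rect ((569.2916259765625, -2.6941146850585938), (32.358497619628906, 20.191022872924805), 18.091529846191406) mean [568.9  -1.8  13.1]
top blue 2 med z 14.8443698887761 rect ((657.4622802734375, 15.232481956481934), (2.4691781997680664, 0.0), -179.9510498046875) mean [657.5  15.2  14.8]
top rack 2203 med z 89.8491403581695 rect ((488.4802551269531, 305.80889892578125), (211.6836395263672, 70.40805053710938), 83.31128692626953) mean [487.1 301.2  89.7]
top collars 323 med z 95.63767487889345 rect ((487.9795837402344, 304.661376953125), (208.8
[... 2303 characters left out ...]
ene trayrim 851 med z 24.52989079723477 rect ((467.97149658203125, -316.39654541015625), (145.71884155273438, 241.4544219970703), 8.371430397033691) mean [ 470.1 -318.2   24.5]
scene trayfloor 2903 med z 3.797428976639935 rect ((467.5686950683594, -315.3948669433594), (141.33670043945312, 238.62911987304688), 8.212501525878906) mean [ 462.7 -318.5    4.1]
scene can 498 med z 148.00625857079046 rect ((199.951904296875, 41.0609245300293), (396.3189697265625, 75.11593627929688), 1.7452950477600098) mean [301.4  57.1 147.6]
scene jar 673 med z 83.17930160207834 rect ((786.1968383789062, -142.31468200683594), (55.75374984741211, 54.968116760253906), 32.721221923828125) mean [ 787.1 -141.8   83.2]
```

```bash
cat >> h.py <<'E'
from scipy.spatial.transform import Rotation as Ro
def plan(x,y,z,yaw):
    "yaw (deg) = world direction of tool y (closing line), mod 180; prints tilt fix, turn, shift"
    s=env.state();R=Ro.from_euler("xyz",s["tcp_rot"]).as_matrix();p=np.array(s["eef_pos"])
    cur=np.degrees(np.arctan2(R[1,1],R[0,1]));d=(yaw-cur+90)%180-90
    t=np.array([x,y,z])-p;a=np.radians(yaw if abs((yaw-cur)%360-d%360)<1 else yaw+180)
    ty=np.array([np.cos(a),np.sin(a),0]);tz=np.array([0,0,-1.]);tx=np.cross(ty,tz)
    print("t %.2f pos %s yaw %.1f zaxis %s op %.3f grip %.1f F %s j6 %.2f"%(s["t"],np.round(p,1),cur,np.round(R[:,2],4),s["opening"],s["grip_force"],np.round(s["ft_force"],1),s["joints"][5]))
    print("tool-turn about z %.1f; after it shift x %.1f y %.1f z %.1f"%(-d,t@tx,t@ty,t@tz))
E
python3 - <<'E'
from h import *
c=cam("top");P=cloud(c);V=c["color"].max(2);X,Y,Z=P[...,0],P[...,1],P[...,2]
m=(abs(X-610)<75)&(abs(Y)<50)&(V<90)&(Z>17)&(Z<30)
q=P[m][:,:2];mid=q[(q[:,0]>575)&(q[:,0]<640)]
print(cv2.fitLine(mid.astype(np.float32),cv2.DIST_HUBER,0,.01,.01).ravel(),len(mid))
b=np.radians(25.3);u=np.array([np.cos(30*np.pi/180),.5]);print(np.sort((q-[610,0])@u)[[0,3,-4,-1]])
plan(610,1,292,120.5)
E
```

```text
[ 8.3213270e-01  5.5457658e-01  6.0759229e+02 -1.9943095e+00] 134
[-76.1288039  -75.19405383  73.83669278  77.16584142]
t 1.65 pos [153.3 605.9 292.3] yaw 75.8 zaxis [ 0.e+00  1.e-04 -1.e+00] op 0.997 grip 0.0 F [-0.4 -0.3  0.1] j6 -0.11
tool-turn about z -44.7; after it shift x -86.5 y -753.0 z 0.3
```

Emit:
jog_arm(
  motion=[
    [0,0,-9.2,0,0,0,36],
    [0,0,-9.2,0,0,0,36],
    [0,0,-9.2,0,0,0,36],
    [0,0,-9.2,0,0,0,36],
    [0,0,-9.2,0,0,0,36],
  ],
)

```text
t: 2.28
eef_pos: [153.3, 605.9, 292.2]
tcp_rot: [3.142, 0.0, -2.581]
ft_force: [0.2, 0.1, 0.6]
opening: 0.531
grip_force: 0.0
```

```bash
python3 -c "
from h import *
plan(610,0,292,122)"
```

```text
t 2.27 pos [153.3 605.9 292.2] yaw 122.1 zaxis [ 0.e+00  1.e-04 -1.e+00] op 0.531 grip 0.0 F [0.2 0.1 0.6] j6 -0.91
tool-turn about z 0.1; after it shift x -66.2 y -755.9 z 0.2
```

Emit:
jog_arm(
  motion=[
    [0,0,0,-4.4,-50.4,0,36],
    [0,0,0,-4.4,-50.4,0,36],
    [0,0,0,-4.4,-50.4,0,36],
    [0,0,0,-4.4,-50.4,0,36],
    [0,0,0,-4.4,-50.4,0,36],
    [0,0,0,-4.4,-50.4,0,36],
    [0,0,0,-4.4,-50.4,0,36],
    [0,0,0,-4.4,-50.4,0,36],
    [0,0,0,-4.4,-50.4,0,36],
    [0,0,0,-4.4,-50.4,0,36],
  ],
)

```text
t: 3.52
eef_pos: [457.2, 199.3, 292.5]
tcp_rot: [-3.142, 0.001, -2.587]
ft_force: [0.7, 1.2, -0.0]
opening: 0.382
grip_force: 0.0
```

Emit:
jog_arm(
  motion=[
    [0,0,0,-4.4,-50.4,0,36],
    [0,0,0,-4.4,-50.4,0,36],
    [0,0,0,-4.4,-50.4,0,36],
    [0,0,0,-4.4,-50.4,0,36],
    [0,0,0,-4.4,-50.4,0,36],
    [0,0,0,0,0,0,36],
  ],
)

```text
t: 4.28
eef_pos: [609.1, -4.5, 291.6]
tcp_rot: [-3.141, 0.0, -2.59]
ft_force: [-0.8, 0.1, -0.4]
opening: 0.38
grip_force: 0.0
```

```bash
python3 -c "
from h import *
c=cam('scene');save(c,'s1.png');print(proj(c,[610,0,22]))
plan(610,0,94,122)"
```

```text
[319.23889748 251.28643055]
t 4.33 pos [608.1  -3.  291.7] yaw 121.7 zaxis [-6.e-04  2.e-04 -1.e+00] op 0.377 grip 0.0 F [ 0.1 -0.   0.3] j6 -2.24
tool-turn about z -0.3; after it shift x -3.2 y 1.5 z 197.7
```

Emit:
jog_arm(
  motion=[
    [0,0,0,-3,1.5,0,36],
    [0,0,0,0,0,45,36],
    [0,0,0,0,0,45,36],
    [0,0,0,0,0,45,36],
    [0,0,0,0,0,30,36],
    [0,0,0,0,0,20,36],
    [0,0,0,0,0,13,36],
    [0,0,0,0,0,0,36],
  ],
)

```text
t: 5.32
eef_pos: [609.3, 1.8, 94.0]
tcp_rot: [3.141, -0.001, -2.586]
ft_force: [0.2, -0.4, -0.5]
opening: 0.379
grip_force: 0.0
```

```bash
python3 -c "
from h import *
plan(610,0,92.5,122)"
```

```text
t 5.33 pos [609.3   1.8  94. ] yaw 121.8 zaxis [-9.e-04  2.e-04 -1.e+00] op 0.379 grip 0.0 F [ 0.2 -0.4 -0.5] j6 -2.23
tool-turn about z -0.2; after it shift x 0.3 y -1.9 z 1.5
```

Emit:
jog_arm(
  motion=[
    [0,0,0,0,-1.5,1.5,30],
    [0,0,0,0,0,0,10],
    [0,0,0,0,0,0,8],
    [0,0,0,0,0,0,6],
    [0,0,0,0,0,0,6],
    [0,0,0,0,0,0,6],
  ],
)

```text
t: 6.08
eef_pos: [610.6, -0.3, 93.3]
tcp_rot: [-3.141, 0.001, -2.586]
ft_force: [-0.3, -1.0, 5.4]
opening: 0.166
grip_force: 29.9
```

Emit:
jog_arm(
  motion=[
    [0,0,0,0,0,-20,6],
    [0,0,0,0,0,-40,6],
    [0,0,0,0,0,-40,6],
    [0,0,0,0,0,-40,6],
    [0,0,0,0,0,-20,6],
    [0,0,5,0,0,0,6],
    [0,0,9,0,0,0,6],
    [0,0,10,0,0,0,6],
    [0,0,10,0,0,0,6],
    [0,0,10,0,0,0,6],
  ],
)

```text
t: 7.32
eef_pos: [610.0, -0.2, 252.2]
tcp_rot: [3.142, -0.001, 2.923]
ft_force: [0.4, -0.2, -2.3]
opening: 0.16
grip_force: 29.9
```

Emit:
jog_arm(
  motion=[
    [0,0,10,0,0,0,6],
    [0,0,10,0,0,0,6],
    [0,0,10,0,0,0,6],
    [0,0,10,0,0,0,6],
    [0,0,10,0,0,0,6],
    [0,0,10,0,0,0,6],
    [0,0,9,0,0,0,6],
    [0,0,0,0,0,0,6],
  ],
)

```text
t: 8.32
eef_pos: [610.1, -0.1, 252.3]
tcp_rot: [-3.141, -0.0, 1.725]
ft_force: [-0.2, -0.8, -2.6]
opening: 0.164
grip_force: 29.9
```

```bash
python3 -c "
from h import *
plan(466,-316,150,8.3)"
```

```text
t 8.32 pos [ 6.101e+02 -1.000e-01  2.523e+02] yaw 8.9 zaxis [-1.e-03  3.e-04 -1.e+00] op 0.164 grip 29.9 F [-0.2 -0.8 -2.6] j6 -0.26
tool-turn about z 0.6; after it shift x -291.7 y -188.2 z 102.3
```

Emit:
jog_arm(
  motion=[
    [0,0,0,-20,-13,0,6],
    [0,0,0,-40,-26,10,6],
    [0,0,0,-42,-27,17,6],
    [0,0,0,-42,-27,18,6],
    [0,0,0,-42,-27,18,6],
    [0,0,0,-42,-27,18,6],
    [0,0,0,-42,-27,18,6],
    [0,0,0,-22,-14,3,6],
    [0,0,0,0,0,0,6],
    [0,0,0,0,0,0,6],
  ],
)

```text
t: 9.57
eef_pos: [469.4, -317.0, 150.8]
tcp_rot: [3.142, -0.0, 1.726]
ft_force: [0.3, -0.3, -2.3]
opening: 0.164
grip_force: 29.9
```

```bash
python3 -c "
from h import *
plan(466,-316,87,8.3)"
```

```text
t 9.57 pos [ 469.4 -317.   150.8] yaw 8.9 zaxis [-1.e-04  3.e-04 -1.e+00] op 0.164 grip 29.9 F [ 0.3 -0.3 -2.3] j6 -0.87
tool-turn about z 0.6; after it shift x 1.4 y -3.2 z 63.8
```

Emit:
jog_arm(
  motion=[
    [0,0,0,1.4,-3.2,20,6],
    [0,0,0,0,0,25,6],
    [0,0,0,0,0,10,6],
    [0,0,0,0,0,5,6],
    [0,0,0,0,0,2.5,6],
    [0,0,0,0,0,1.5,6],
    [0,0,0,0,0,0,6],
  ],
)

```text
t: 10.45
eef_pos: [465.9, -316.7, 87.0]
tcp_rot: [3.141, 0.0, 1.724]
ft_force: [-0.7, -0.2, -1.9]
opening: 0.164
grip_force: 29.9
```

Emit:
jog_arm(
  motion=[
    [0,0,0,0,0,1,6],
    [0,0,0,0,0,0,6],
    [0,0,0,0,0,0,20],
    [0,0,0,0,0,0,36],
    [0,0,0,0,0,0,40],
    [0,0,0,0,0,-20,40],
    [0,0,0,0,0,-50,40],
    [0,0,0,0,0,-60,40],
    [0,0,0,0,0,-60,40],
    [0,0,0,0,0,0,40],
  ],
)

```text
t: 11.7
eef_pos: [466.6, -317.2, 280.0]
tcp_rot: [3.136, 0.006, 1.725]
ft_force: [-0.6, -0.2, -0.8]
opening: 0.423
grip_force: 0.0
```

Run:
```python
from h import *
np.set_printoptions(precision=1,suppress=True)
for n in ("scene","top"):
    c=cam(n);save(c,n+"2.png");P=cloud(c);X,Y,Z=P[...,0],P[...,1],P[...,2]
    m=(abs(X-466)<62)&(abs(Y+316)<110)&(c["color"].max(2)<80)&(Z<30);print(m.sum(),cv2.minAreaRect(P[m][:,:2].astype(np.float32)),np.percentile(P[m][:,2],[5,50,95]))
    h=cv2.cvtColor(c["color"],cv2.COLOR_RGB2HSV);H,S=h[...,0],h[...,1];br=(abs(X-610)<125)&(abs(Y)<90)&(Z<30)
    for nm,k in(("y",(H>20)&(H<35)),("b",(H>100)&(H<125))):
        k=k&br&(S>80);q=P[k]
        print(n,nm,len(q),q.mean(0),cv2.minEnclosingCircle(q[:,:2].astype(np.float32)),[ (r["score"],r["location"],ray(c,*r["location"],12)[:2]) for r in env.recognise(n,"mark_yellow" if nm=="y" else "mark_blue")])
    for r in env.recognise(n,"spanner")[:1]:print(r)
a=cv2.imread("pics/top2.png");s=cv2.imread("pics/scene2.png")
cv2.imwrite("pics/c2.png",np.hstack([cv2.resize(a[150:300,290:440],(400,400)),cv2.resize(s[200:300,270:370],(400,400))]))
plan(493,370,300,8.3)
```

```text
969 ((465.9248352050781, -316.2039794921875), (219.30838012695312, 123.45511627197266), 89.69264221191406) [ 3.1 12.7 22.1]
scene y 82 [571.3 -10.5  12. ] ((570.9752807617188, -10.2150297164917), 17.7241153717041) []
scene b 90 [651.   26.3  11.7] ((651.2362060546875, 26.582595825195312), 18.439720153808594) []
{'location': [199.0, 175.7], 'score': 0.88}
137 ((465.445068359375, -290.296142578125), (22.28133773803711, 106.7296371459961), 9.933184623718262) [ 9.2 14.5 19.3]
top y 0 [nan nan nan] ((0.0, 0.0), 0.0) [(0.4, [330.9, 241.8], array([557. , -16.5]))]
top b 9 [649.8  28.6  12.2] ((650.7564697265625, 27.413867950439453), 15.391676902770996) []
{'location': [446.9, 284.7], 'score': 0.63}
t 12.10 pos [ 465.7 -316.6  274.6] yaw 8.8 zaxis [-0.  0. -1.] op 0.423 grip 0.0 F [ 0.6 -0.1 -0. ] j6 -0.87
tool-turn about z 0.5; after it shift x 675.5 y 126.1 z -25.4<stdin>:9: RuntimeWarning: Mean of empty slice.
  ret = um.true_divide(
```

View pics/c2.png

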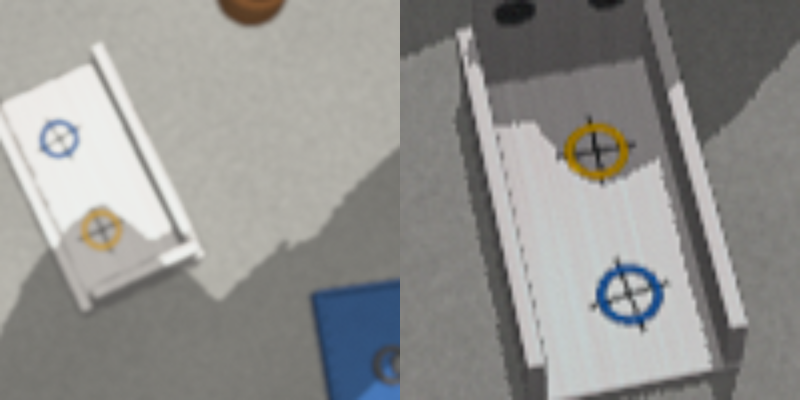

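The view shows the yellow cross at scene px (319,237) and top px (328,236), and the blue cross at scene (327,273) and top (312,202). The spanner lies in the tray.

Run:
```python
from h import *
np.set_printoptions(precision=1,suppress=True)
s=cam("scene");t=cam("top")
for n,a,b in(("y",(318.9,237.1),(327.5,235.9)),("b",(327.1,273.1),(311.8,201.8))):print(n,ray(s,*a,12),ray(t,*b,12))
plan(496,370,290,-6.7)
```

```text
y [571.3  -9.7  12. ] [570.6  -8.8  12. ]
b [651.2  26.6  12. ] [650.3  27.2  12. ]
t 12.20 pos [ 465.8 -316.6  275. ] yaw 8.8 zaxis [-0.  0. -1.] op 0.420 grip 0.0 F [ 0.5 -1.   0.6] j6 -0.87
tool-turn about z 15.5; after it shift x 685.5 y -50.1 z -15.0
```

Emit:
jog_arm(
  motion=[
    [0,0,8,0,0,0,40],
    [0,0,8,0,0,0,40],
  ],
)

```text
t: 12.45
eef_pos: [465.9, -316.6, 275.4]
tcp_rot: [-3.141, -0.0, 1.441]
ft_force: [-0.5, 1.1, -0.6]
opening: 0.421
grip_force: 0.0
```

```bash
python3 -c "
from h import *
plan(496,370,290,-6.7)"
```

```text
t 12.45 pos [ 465.9 -316.6  275.4] yaw -7.5 zaxis [-3.e-04  4.e-04 -1.e+00] op 0.421 grip 0.0 F [-0.5  1.1 -0.6] j6 -0.58
tool-turn about z -0.8; after it shift x 685.5 y -50.2 z -14.6
```

Emit:
jog_arm(
  motion=[
    [0,0,-0.8,20,-1.5,-10,40],
    [0,0,0,50,-3.5,-5,40],
    [0,0,0,50,-3.5,0,40],
    [0,0,0,50,-3.5,0,40],
    [0,0,0,50,-3.5,0,40],
    [0,0,0,50,-3.5,0,40],
    [0,0,0,50,-3.5,0,40],
    [0,0,0,50,-3.5,0,40],
    [0,0,0,50,-3.5,0,40],
    [0,0,0,50,-3.5,0,40],
  ],
)

```text
t: 13.7
eef_pos: [484.8, 156.5, 291.4]
tcp_rot: [3.141, -0.0, 1.464]
ft_force: [0.3, -0.2, -0.3]
opening: 0.424
grip_force: 0.0
```

Emit:
jog_arm(
  motion=[
    [0,0,0,50,-3.5,0,40],
    [0,0,0,50,-3.5,0,40],
    [0,0,0,50,-3.5,0,40],
    [0,0,0,50,-3.5,0,40],
    [0,0,0,15,-3,0,40],
    [0,0,0,0,0,0,40],
    [0,0,0,0,0,0,40],
  ],
)

```text
t: 14.58
eef_pos: [492.6, 368.6, 291.0]
tcp_rot: [-3.142, 0.0, 1.459]
ft_force: [-0.1, -1.0, -1.0]
opening: 0.42
grip_force: 0.0
```

Run:
```python
from h import *
plan(496,370,178,-6.7)
for n in("top","scene"):
    c=cam(n);P=cloud(c);X,Y,Z=P[...,0],P[...,1],P[...,2];h=cv2.cvtColor(c["color"],cv2.COLOR_RGB2HSV)
    m=(abs(X-496)<25)&(abs(Y-370)<25)&((h[...,0]<8)|(h[...,0]>172))&(h[...,1]>120)&(Z>140)&(Z<180);print(n,m.sum(),P[m].mean(0) if m.any() else 0)
save(c,"s3.png");cv2.imwrite("pics/s3c.png",cv2.resize(c["color"][130:280,400:600,::-1],(800,600)))
```

```text
t 14.57 pos [492.6 368.6 291. ] yaw -6.4 zaxis [-1.e-04 -2.e-04 -1.e+00] op 0.420 grip 0.0 F [-0.1 -1.  -1. ] j6 0.65
tool-turn about z 0.3; after it shift x 1.8 y 3.2 z 113.0
top 59 [495.00852451 370.06674227 169.88381156]
scene 67 [497.28662106 368.96096722 168.28066702]
```

View pics/s3c.png

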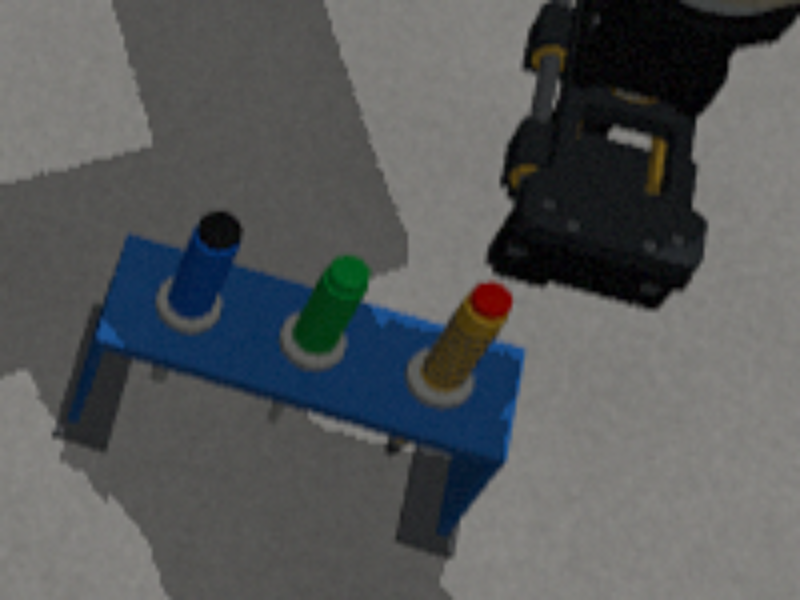

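The view shows the punch at scene px ~(520,206) cap, (510,225) collar, with the gripper behind at ~(550,195). I'd expect the fingers below the body, so I'll check the projection.

Run:
```python
from h import *
np.set_printoptions(precision=1,suppress=True)
c=cam("scene")
for p in([492.6,368.6,291],[492.6,368.6,213],[496,370,170],[496,370,96]):
    q=proj(c,np.array(p));print(p,q,(q-[400,130])*4)
for u,v in((550,195),(560,200),(540,195)):print(pt(c,u,v))
print(env.state()["joints"])
```

```text
[492.6, 368.6, 291] [548.4 163.1] [593.6 132.3]
[492.6, 368.6, 213] [531.  189.2] [524.2 236.7]
[496, 370, 170] [523.2 203.6] [492.9 294.4]
[496, 370, 96] [510.  223.3] [440.  373.4]
[580.8 360.3 319.9]
[583.2 377.4 315.4]
[574.3 350.  306.7]
[ 0.5  0.5  1.6 -0.   1.1  0.6]
```

Emit:
jog_arm(
  motion=[
    [0,0,0,1.8,3.2,0,40],
    [0,0,0,0,0,25,40],
    [0,0,0,0,0,35,40],
    [0,0,0,0,0,25,40],
    [0,0,0,0,0,15,40],
    [0,0,0,0,0,8,40],
    [0,0,0,0,0,5,40],
    [0,0,0,0,0,0,40],
  ],
)

```text
t: 15.72
eef_pos: [496.3, 371.2, 178.0]
tcp_rot: [3.141, -0.0, 1.459]
ft_force: [-0.0, 1.0, 0.5]
opening: 0.42
grip_force: 0.0
```

```bash
python3 -c "
from h import *
plan(496,370,177,-6.7)"
```

```text
t 15.72 pos [496.3 371.2 178. ] yaw -6.4 zaxis [ 4.e-04  3.e-04 -1.e+00] op 0.420 grip 0.0 F [-0.   1.   0.5] j6 0.65
tool-turn about z 0.3; after it shift x -1.2 y -0.1 z 1.0
```

Emit:
jog_arm(
  motion=[
    [0,0,0,-1,0,1,36],
    [0,0,0,0,0,0,20],
    [0,0,0,0,0,0,14],
    [0,0,0,0,0,0,12],
    [0,0,0,0,0,0,12],
    [0,0,0,0,0,0,12],
  ],
)

```text
t: 16.48
eef_pos: [496.1, 370.1, 177.0]
tcp_rot: [3.141, -0.0, 1.459]
ft_force: [-1.2, -0.8, 4.0]
opening: 0.228
grip_force: 30.0
```

```bash
python3 -c "
from h import *
plan(496,370,177,-6.7)"
```

```text
t 16.48 pos [496.1 370.1 177. ] yaw -6.4 zaxis [ 3.e-04  2.e-04 -1.e+00] op 0.228 grip 30.0 F [-1.2 -0.8  4. ] j6 0.65
tool-turn about z 0.3; after it shift x -0.1 y -0.1 z -0.0
```

Emit:
jog_arm(
  motion=[
    [0,0,0,0,0,-10,12],
    [0,0,0,0,0,-25,12],
    [0,0,0,0,0,-35,12],
    [0,0,0,0,0,-40,12],
    [0,0,0,0,0,-35,12],
    [0,0,0,0,0,-20,12],
    [0,0,0,0,0,0,12],
  ],
)

```text
t: 17.35
eef_pos: [496.1, 370.1, 343.2]
tcp_rot: [3.139, -0.002, 1.459]
ft_force: [-0.2, 0.2, -2.3]
opening: 0.226
grip_force: 30.0
```

```bash
python3 -c "
from h import *
plan(571,-9.4,300,-6.4)"
```

```text
t 17.35 pos [496.1 370.1 343.2] yaw -6.4 zaxis [ 0.0023  0.0014 -1.    ] op 0.226 grip 30.0 F [-0.2  0.2 -2.3] j6 0.65
tool-turn about z 0.0; after it shift x -368.8 y 116.7 z 43.2
```

Emit:
jog_arm(
  motion=[
    [0,0,0,-18,5.7,0,12],
    [0,0,0,-35,11,0,12],
    [0,0,0,-45,14.2,0,12],
    [0,0,0,-45,14.2,0,12],
    [0,0,0,-45,14.2,0,12],
    [0,0,0,-45,14.2,0,12],
    [0,0,0,-45,14.2,0,12],
    [0,0,0,-45,14.2,0,12],
    [0,0,0,-30,9.5,0,12],
    [0,0,0,-16,5,0,12],
  ],
)

```text
t: 18.6
eef_pos: [570.2, -11.7, 340.6]
tcp_rot: [-3.14, 0.0, 1.457]
ft_force: [-0.2, 0.6, -2.6]
opening: 0.228
grip_force: 30.0
```

Emit:
jog_arm(
  motion=[
    [0,0,0,0,0,20,12],
    [0,0,0,0,0,35,12],
    [0,0,0,0,0,40,12],
    [0,0,0,0,0,30,12],
    [0,0,0,0,0,16,12],
    [0,0,0,0,0,7,12],
    [0,0,0,0,0,0,12],
  ],
)

```text
t: 19.48
eef_pos: [570.7, -9.5, 194.0]
tcp_rot: [3.141, -0.0, 1.459]
ft_force: [-1.0, -0.0, -2.0]
opening: 0.229
grip_force: 30.0
```

Run:
```python
from h import *
plan(571,-9.4,190,-6.4)
c=cam("scene");save(c,"s4.png")
for r in env.recognise("scene","punch_tip")[:2]+env.recognise("scene","punch")[:1]:print(r)
print(proj(c,np.array([571,-9.4,30])))
cv2.imwrite("pics/s4c.png",cv2.resize(c["color"][170:290,240:400,::-1],(800,600),interpolation=cv2.INTER_CUBIC))
c=cam("top");save(c,"t4.png")
```

```text
t 19.48 pos [570.7  -9.5 194. ] yaw -6.4 zaxis [ 3.e-04  1.e-04 -1.e+00] op 0.229 grip 30.0 F [-1. -0. -2.] j6 -0.02
tool-turn about z 0.0; after it shift x 0.2 y 0.3 z 4.0
{'location': [370.8, 154.9], 'score': 0.58}
[319.13128609 232.97193989]
```

View pics/s4c.png

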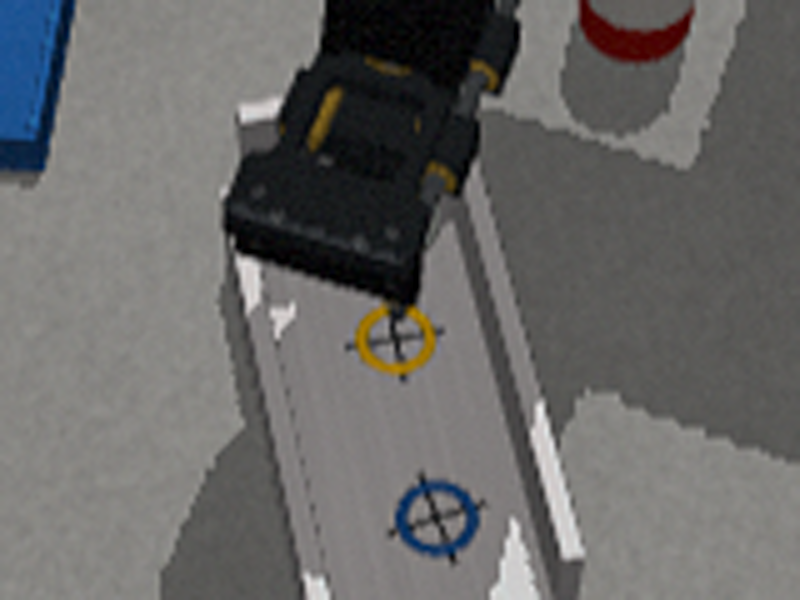

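The view shows the plunger tip at crop (396,312), directly above the yellow cross at (396,338), as projected. I'll press now.

Emit:
jog_arm(
  motion=[
    [0,0,0,0.2,0.3,8,12],
    [0,0,0,0,0,5,12],
    [0,0,0,0,0,3,12],
    [0,0,0,0,0,2,12],
    [0,0,0,0,0,2,12],
    [0,0,0,0,0,1.5,12],
    [0,0,0,0,0,0,12],
  ],
)

```text
t: 20.55
eef_pos: [570.9, -9.4, 172.4]
tcp_rot: [3.141, -0.0, 1.459]
ft_force: [-1.4, 0.3, 5.5]
opening: 0.227
grip_force: 30.0
```

```bash
python3 -c "
from h import *
plan(571,-9.4,167.5,-6.4)"
```

```text
t 20.55 pos [570.9  -9.4 172.4] yaw -6.4 zaxis [ 3.e-04  1.e-04 -1.e+00] op 0.227 grip 30.0 F [-1.4  0.3  5.5] j6 -0.02
tool-turn about z 0.0; after it shift x 0.0 y 0.1 z 4.9
```

Emit:
jog_arm(
  motion=[
    [0,0,0,0,0,1,12],
    [0,0,0,0,0,1,12],
    [0,0,0,0,0,1,12],
    [0,0,0,0,0,0,12],
  ],
)

```text
t: 21.05
eef_pos: [571.0, -9.4, 169.7]
tcp_rot: [3.141, -0.0, 1.459]
ft_force: [-1.7, 0.2, 7.2]
opening: 0.224
grip_force: 30.0
```

Emit:
jog_arm(
  motion=[
    [0,0,0,0,0,1,12],
    [0,0,0,0,0,1,12],
    [0,0,0,0,0,1,12],
    [0,0,0,0,0,1,12],
    [0,0,0,0,0,0,12],
  ],
)

```text
t: 21.68
eef_pos: [571.1, -9.4, 166.1]
tcp_rot: [3.141, -0.0, 1.459]
ft_force: [-3.4, 1.3, 12.4]
opening: 0.228
grip_force: 30.0
```

Emit:
jog_arm(
  motion=[
    [0,0,0,0,0,1,12],
    [0,0,0,0,0,1,12],
    [0,0,0,0,0,0,12],
  ],
)

```text
t: 22.05
eef_pos: [571.2, -9.4, 165.2]
tcp_rot: [3.139, -0.0, 1.459]
ft_force: [-4.7, 0.3, 23.4]
opening: 0.23
grip_force: 30.0
```

Emit:
jog_arm(
  motion=[
    [0,0,0,0,0,-3,12],
    [0,0,0,0,0,-7,12],
    [0,0,0,0,0,-10,12],
    [0,0,0,0,0,-5,12],
    [0,0,0,0,0,0,12],
  ],
)

```text
t: 22.68
eef_pos: [571.0, -9.4, 188.3]
tcp_rot: [3.141, -0.0, 1.459]
ft_force: [-0.5, -0.2, -3.1]
opening: 0.23
grip_force: 30.0
```

```bash
python3 -c "
from h import *
plan(650.8,26.9,190,-6.4)"
```

```text
t 22.68 pos [571.   -9.4 188.3] yaw -6.4 zaxis [ 4.e-04  1.e-04 -1.e+00] op 0.230 grip 30.0 F [-0.5 -0.2 -3.1] j6 -0.02
tool-turn about z 0.0; after it shift x 45.0 y 75.3 z -1.7
```

Emit:
jog_arm(
  motion=[
    [0,0,0,9,15,-2,12],
    [0,0,0,13,22,0,12],
    [0,0,0,13,22,0,12],
    [0,0,0,7,11.5,0,12],
    [0,0,0,3,4.8,0,12],
    [0,0,0,0,0,0,12],
    [0,0,0,0,0,0,12],
  ],
)

```text
t: 23.55
eef_pos: [650.3, 26.6, 190.2]
tcp_rot: [-3.141, -0.0, 1.459]
ft_force: [-0.2, 0.3, -1.7]
opening: 0.222
grip_force: 30.0
```

Run:
```python
from h import *
plan(650.8,26.9,180,-6.4)
c=cam("scene");save(c,"s5.png")
for z in(40,26,12):print((proj(c,np.array([650.8,26.9,z]))-[240,170])*5)
cv2.imwrite("pics/s5c.png",cv2.resize(c["color"][170:290,240:400,::-1],(800,600),interpolation=cv2.INTER_CUBIC))
```

```text
t 23.55 pos [650.3  26.6 190.2] yaw -6.4 zaxis [-4.e-04  0.e+00 -1.e+00] op 0.222 grip 30.0 F [-0.2  0.3 -1.7] j6 0.05
tool-turn about z -0.0; after it shift x 0.3 y 0.5 z 10.2
[437.77181264 486.041843  ]
[437.06449657 500.56025631]
[436.37366683 514.74027046]
```

View pics/s5c.png

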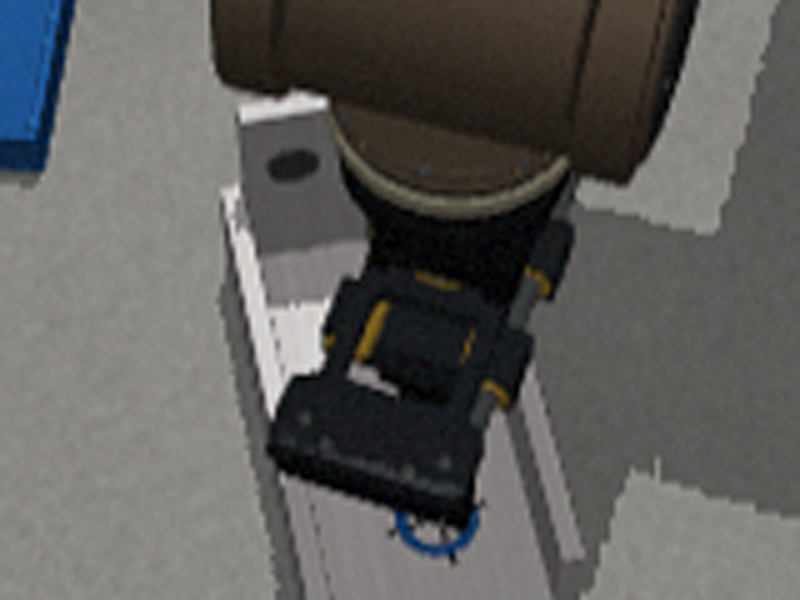

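The gripper hides the tip in this view; the blue cross is at crop (437,517), matching the projection within 1 px. I'll press there, since position and the fingers-on-collar offset are known.

Emit:
jog_arm(
  motion=[
    [0,0,0,0.3,0.5,8,12],
    [0,0,0,0,0,4,12],
    [0,0,0,0,0,2,12],
    [0,0,0,0,0,2,12],
    [0,0,0,0,0,2,12],
    [0,0,0,0,0,2,12],
    [0,0,0,0,0,1,12],
    [0,0,0,0,0,0,12],
  ],
)

```text
t: 24.6
eef_pos: [651.3, 27.1, 169.8]
tcp_rot: [3.141, -0.0, 1.459]
ft_force: [-3.1, -0.1, 7.3]
opening: 0.227
grip_force: 30.0
```

Emit:
jog_arm(
  motion=[
    [0,0,0,0,0,1.5,12],
    [0,0,0,0,0,1.5,12],
    [0,0,0,0,0,1,12],
    [0,0,0,0,0,0,12],
  ],
)

```text
t: 25.1
eef_pos: [651.4, 27.1, 166.3]
tcp_rot: [3.141, -0.0, 1.459]
ft_force: [-4.9, 0.8, 10.4]
opening: 0.227
grip_force: 30.0
```

Emit:
jog_arm(
  motion=[
    [0,0,0,0,0,1,12],
    [0,0,0,0,0,1,12],
    [0,0,0,0,0,0,12],
  ],
)

```text
t: 25.48
eef_pos: [651.6, 27.2, 165.5]
tcp_rot: [3.14, -0.0, 1.459]
ft_force: [-6.2, -0.6, 20.1]
opening: 0.227
grip_force: 30.0
```

Force is past the 14 N spring peak and rising steeply, so the plunger is on its stop. I'll lift away and return.

Emit:
jog_arm(
  motion=[
    [0,0,0,0,0,-4,12],
    [0,0,0,0,0,-15,12],
    [0,0,0,0,0,-30,12],
    [0,0,0,0,0,-40,12],
    [0,0,0,0,0,-40,12],
    [0,0,0,0,0,-30,12],
    [0,0,0,0,0,-20,12],
    [0,0,0,0,0,0,12],
  ],
)

```text
t: 26.48
eef_pos: [651.5, 27.2, 343.5]
tcp_rot: [3.139, -0.0, 1.459]
ft_force: [-0.0, 0.0, -2.9]
opening: 0.229
grip_force: 30.0
```

Run:
```python
from h import *
plan(496.1,370.1,345,-6.4)
c=cam("scene");save(c,"s6.png");p=env.state()["eef_pos"]
for d in(-85,-163):print(proj(c,np.array(p)+[0,0,d]))
u,v=proj(c,np.array(p)+[0,0,-125]).astype(int);u=min(max(u,80),560);v=min(max(v,60),420)
print(u,v);cv2.imwrite("pics/s6c.png",cv2.resize(c["color"][v-60:v+60,u-80:u+80,::-1],(800,600),interpolation=cv2.INTER_CUBIC))
```

```text
t 26.48 pos [651.5  27.2 343.5] yaw -6.4 zaxis [ 0.0028 -0.     -1.    ] op 0.229 grip 30.0 F [-0.   0.  -2.9] j6 0.05
tool-turn about z 0.0; after it shift x 323.5 y -192.7 z -1.5
[330.38958311 211.55962684]
[329.2706781  234.33418812]
329 223
```

View pics/s6c.png

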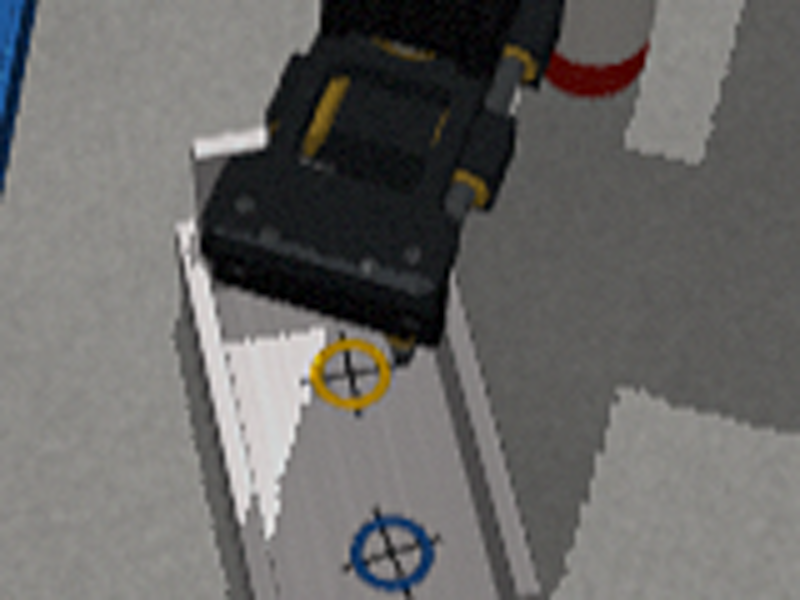

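The view shows the plunger tip at px (329,235), against (329.3,234.3) expected, so the punch is still upright and in place.

Emit:
jog_arm(
  motion=[
    [0,0,0,18,-10.7,-1.5,12],
    [0,0,0,35,-20.8,0,12],
    [0,0,0,45,-26.8,0,12],
    [0,0,0,45,-26.8,0,12],
    [0,0,0,45,-26.8,0,12],
    [0,0,0,45,-26.8,0,12],
    [0,0,0,45,-26.8,0,12],
    [0,0,0,30,-17.9,0,12],
    [0,0,0,15.5,-9.3,0,12],
    [0,0,0,0,0,0,12],
  ],
)

```text
t: 27.78
eef_pos: [495.1, 370.9, 343.1]
tcp_rot: [-3.141, 0.001, 1.461]
ft_force: [0.4, 0.3, -2.8]
opening: 0.228
grip_force: 30.0
```

Run:
```python
from h import *
plan(496.1,370.1,262,-6.4)
```

```text
t 27.77 pos [495.1 370.9 343.1] yaw -6.3 zaxis [-8.e-04 -4.e-04 -1.e+00] op 0.228 grip 30.0 F [ 0.4  0.3 -2.8] j6 0.65
tool-turn about z 0.1; after it shift x -0.6 y 1.1 z 81.1
```

Emit:
jog_arm(
  motion=[
    [0,0,0,-0.6,1.1,20,12],
    [0,0,0,0,0,30,12],
    [0,0,0,0,0,20,12],
    [0,0,0,0,0,10,12],
    [0,0,0,0,0,0,12],
    [0,0,0,0,0,0,12],
  ],
)

```text
t: 28.52
eef_pos: [497.3, 369.3, 264.6]
tcp_rot: [3.141, -0.001, 1.459]
ft_force: [0.3, -0.6, -2.8]
opening: 0.228
grip_force: 30.0
```

Run:
```python
from h import *
plan(496.1,370.1,180,-6.4)
c=cam("scene");p=np.array(env.state()["eef_pos"]);print(proj(c,p-[0,0,85.2]),proj(c,p-[0,0,163.2]))
cv2.imwrite("pics/s7c.png",cv2.resize(c["color"][160:280,440:600,::-1],(800,600),interpolation=cv2.INTER_CUBIC))
```

```text
t 28.52 pos [497.3 369.3 264.6] yaw -6.4 zaxis [ 1.2e-03  7.0e-04 -1.0e+00] op 0.228 grip 30.0 F [ 0.3 -0.6 -2.8] j6 0.64
tool-turn about z -0.0; after it shift x 0.7 y -1.2 z 84.6
[524.67908326 201.32555016] [510.56092087 222.39823346]
```

View pics/s7c.png

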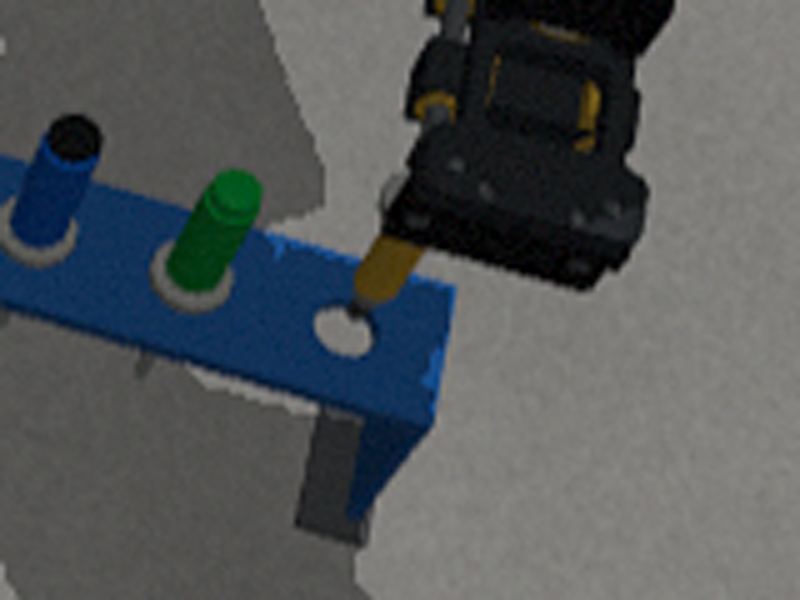

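The view shows the tip at crop (357,315), which drops to (347,330) at plate height; the hole centre is (344,330), so it is aligned within about 1 mm.

Emit:
jog_arm(
  motion=[
    [0,0,0,0.7,-1.2,4,12],
    [0,0,0,0,0,8,12],
    [0,0,0,0,0,14,12],
    [0,0,0,0,0,16,12],
    [0,0,0,0,0,16,12],
    [0,0,0,0,0,14,12],
    [0,0,0,0,0,7,12],
    [0,0,0,0,0,3,12],
    [0,0,0,0,0,0,12],
  ],
)

```text
t: 29.7
eef_pos: [495.9, 370.3, 181.9]
tcp_rot: [3.141, -0.0, 1.459]
ft_force: [0.2, -0.4, -1.9]
opening: 0.23
grip_force: 30.0
```

```bash
python3 -c "
from h import *
plan(496.1,370.1,175,-6.4)"
```

```text
t 29.70 pos [495.9 370.3 181.9] yaw -6.4 zaxis [ 3.e-04  3.e-04 -1.e+00] op 0.230 grip 30.0 F [ 0.2 -0.4 -1.9] j6 0.65
tool-turn about z 0.0; after it shift x -0.1 y 0.3 z 6.9
```

Emit:
jog_arm(
  motion=[
    [0,0,0,0,0,3,12],
    [0,0,0,0,0,2,12],
    [0,0,0,0,0,1,12],
    [0,0,0,0,0,0.5,12],
    [0,0,0,0,0,0,12],
  ],
)

```text
t: 30.32
eef_pos: [495.8, 370.3, 177.0]
tcp_rot: [3.14, -0.001, 1.459]
ft_force: [-4.4, -2.8, 13.0]
opening: 0.229
grip_force: 30.0
```

Emit:
jog_arm(
  motion=[
    [0,0,0,0,0,-0.5,18],
    [0,0,0,0,0,0,30],
    [0,0,0,0,0,0,40],
    [0,0,0,0,0,0,40],
    [0,0,0,0,0,-10,40],
    [0,0,0,0,0,-30,40],
    [0,0,0,0,0,-50,40],
    [0,0,0,0,0,-50,40],
    [0,0,0,0,0,0,40],
  ],
)

```text
t: 31.45
eef_pos: [496.3, 370.6, 320.4]
tcp_rot: [3.136, -0.005, 1.459]
ft_force: [-0.6, 0.3, -1.4]
opening: 0.42
grip_force: 0.0
```

Run:
```python
from h import *
for n in("top","scene"):
    c=cam(n);P=cloud(c);X,Y,Z=P[...,0],P[...,1],P[...,2];h=cv2.cvtColor(c["color"],cv2.COLOR_RGB2HSV)
    m=(abs(X-496)<35)&(abs(Y-370)<35)&((h[...,0]<8)|(h[...,0]>172))&(h[...,1]>120)&(Z>130)&(Z<180);print(n,m.sum(),P[m].mean(0) if m.any() else 0)
    if n=="top":
        m=(abs(X-466)<62)&(abs(Y+316)<110)&(c["color"].max(2)<80)&(Z>10);print(cv2.minAreaRect(P[m][:,:2].astype(np.float32)),np.percentile(P[m][:,2],[5,50,95]));T=c["color"]
A=cv2.resize(c["color"][160:280,440:560],(400,400));B=cv2.resize(T[220:350,410:540],(400,400))
cv2.imwrite("pics/s8c.png",np.hstack([A,B])[...,::-1]);plan(496,370,350,-6.4)
```

```text
top 60 [495.23362174 370.28307543 169.61037815]
((478.5028991699219, -346.16522216796875), (37.18343734741211, 179.67617797851562), 20.40374755859375) [11.25153433 14.78680487 17.91538037]
scene 69 [497.69419238 369.32936794 168.37692088]
t 31.55 pos [495.5 370.1 316.2] yaw -6.4 zaxis [ 7.e-04  5.e-04 -1.e+00] op 0.423 grip 0.0 F [-0.5  0.  -0.5] j6 0.65
tool-turn about z 0.0; after it shift x -0.0 y 0.5 z -33.8
```

View pics/s8c.png

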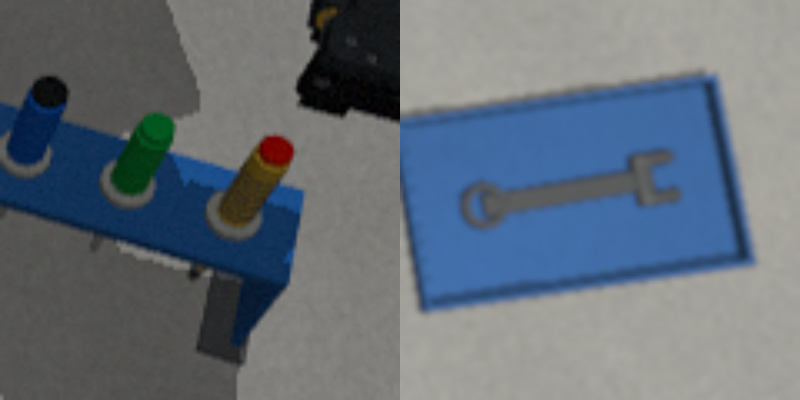

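The picture shows the punch hanging upright in its hole, with the cap within 0.5 mm of where it started. The spanner lies flat in the tray and the gripper is clear, so I'm handing the job in.

```bash
python3 -c "
from cell import env
print(env.job_done())"
```

```text
the job is handed in; nothing more can be done
None
```

I handed the job in at about 31.5 s of the 72 s; the hand-in returned no verdict. The spanner lies flat in the tray, the punch was pressed to its stop on yellow and then blue (23–26 N against the 14 N trip force, within about 1 mm of each measured cross centre), and it hangs back in its own hole.

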